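# Tighten a lens retaining ring with a slip-clutch ring driver

### The job

Take the slip-clutch ring driver from its stand, set its lugged nose into the lens barrel held in the vise so that its lugs drop into the slots of the retaining ring, and screw the ring in clockwise until the driver's clutch slips; stop as soon as it slips. Press only lightly, because there is glass under the ring. Then stand the driver back in its pocket, let go, and leave everything else where it is.

Things in the scene. Friction and masses are not known exactly. Their poses are not given: they have to be found in the camera images.
- driver: Slip-clutch ring driver, a stubby hand tool 88 mm tall, about 0.31 kg, standing upright in the stand's pocket at the start. Origin on its axis, on the end face of the nose (which comes to rest on the ring); own z up to the handle. Nose: steel, 41 mm across (34 mm at its end: 3.6 x 5 mm chamfer), 0 to 22 mm; under it six lugs every 60 degrees, each 5 x 5 mm, 12.2 to 17.2 mm from the axis, 3.5 mm long.
- grip (a point): Middle of the driver's handle, 62 mm above its origin: a black wing bar with flat sides, 64 mm long (own x), 22 mm thick (own y), from 40 to 84 mm above the origin. Below it a 26 mm neck (35 to 40 mm) and a dark steel collar 47 mm across (22 to 35 mm). Grip across the thickness firmly (45 N is enough), else it rocks between the fingers when turned.
- clutch (a point): The joint between collar and nose, on the axis 22.5 mm above the driver's origin: a smooth friction clutch. Handle and nose turn as one up to about 0.30 N m; above that the handle goes round at that same torque while the nose stands still. It stays where it is left. While it has not slipped, one lug lies under own +x of the driver.
- nose_mark (a point): White line on the side of the steel nose, 20.6 mm from the axis, 18.5 mm above the driver's origin. It starts exactly below the white line on the collar (own +x of the driver). Turning the handle clockwise (from above) past the slip leaves it behind, towards the driver's own +y, by 20.6 mm x sin(slip angle).
- barrel_mouth (a point): Centre of the upper rim of the black lens barrel clamped upright in the vise; z up. Barrel 56 mm across, bore 44 mm, rim 86 mm above the table. With the lugs lying on the ring's face the driver's origin is 6.5 mm below this point, with the lugs fully in the slots 10 mm below.
- ring_face (a point): Centre of the aluminium retaining ring's upper face, in the bore 10 mm below the rim; this point does not turn with the ring. Six slots every 60 degrees, 8 mm wide, 4 mm deep, at any angle at the start: turn until the lugs drop in. The ring runs in clockwise (from above) against a drag of 0.07 N m and bottoms after 0.3 to 1.5 rad, different each time. Glass lies under it.
- vise: Grey vise fixed to the table, 165 mm (own x) by 86 mm, jaws 56 mm high; origin on the table under the barrel's axis.
- pocket (a point): Centre of the floor of the stand's pocket, 11 mm above the table; z up. The pocket is a round aluminium cup, bore 45 mm, outside 58 mm, rim 21 mm above its floor. The parked driver stands on its lugs, its origin 3.5 mm above this point; any turn about its axis will do.
- stand: Aluminium tool stand fixed to the table; origin on the table under the pocket's axis. Base plate 86 mm (own x), reaching 45 mm to own +y and 105 mm to own -y, 6 mm thick; a low grey parts block (22 mm high) on its -y end.
- eyepiece: Bystander: black eyepiece, 38 mm across, 43 mm high; origin under its centre.
- spacer: Bystander: brass spacer ring, 34 mm across, 10 mm high; origin under its centre.
- objective: Bystander: small steel objective, 27 mm across, 34 mm high; origin under its centre.
- jar: Bystander: glass jar, 68 mm across, 85 mm high; origin under its centre.
- pot: Bystander: white plastic pot, 52 mm across, 75 mm high; origin under its centre.
- screwdriver: Bystander: screwdriver lying down, 160 mm long.
- tube: Bystander: black lens tube, 48 mm across, 58 mm high; origin under its centre.
Not all that is in view belongs to the job. Leave any yellow look-alike of the vise alone.

How it is judged:
By the outcome, as a careful person would: the job done as asked, in the order asked, and still so for the second after the job is handed in, with the robot touching nothing.
It also fails if it takes over 72 s, if anything falls off the work surface, if the arm or the gripper's body presses on something with over 40 N, if the wrist force passes 120 N, or if a joint passes its speed limit or range.

### The arm

A 6-joint arm with a two-finger parallel gripper is mounted at the origin on the work surface. World frame = base frame: x ahead of the robot, y to its left, z up, the work surface at z = 0. Lengths are in m, angles in rad, forces in N, time in s.
With the tool pointing down it reaches from about 0.35 to 0.975 m from the base axis. Payload 17.4 kg.
Tool frame: the origin (TCP) lies where the fingers leave the gripper's body, on its centre line; the fingertips stand 73 mm ahead of it and the grasp point (between the pads) lies 54 mm ahead of it; z points along the fingers, y is the direction in which the jaws open and shut (so a half turn about z gives the same grasp; the last joint's range is limited). The gripper opens to 85 mm and grips with 20 to 120 N. Pads are 22 mm wide; open, the fingers measure 114 mm over their backs; the gripper's body (76 mm by 85 mm) begins 54 mm behind the grasp point. The pads swing forward as they close: fully open they stand 13 mm farther back than shut.
Start: joints at [-1.157, 0.116, 1.442, -0, 1.584, -0.038], TCP at [0.295, -0.607, 0.304] pointing down, gripper open.
Joint ranges: [-2.83, 2.83], [-0.83, 2.19], [0.07, 2.5], [-1.14, 4.28], [0.01, 3], [-2.97, 2.97]. Speed limits (rad/s): [1.89, 1.89, 2.22, 3.14, 3.14, 3.14].

### API

Orientations are given as a unit quaternion [x, y, z, w].
In Python, from workcell import monitor, eyes, ctrl gives the robot as it stands.
- The arm moves only by the tool carry_out, never from a script. Its argument "plan" is one flat list of numbers, 7 for each row, row after row: the closure in counts, from 0 (fully open) to 255 (shut), then the shift along the tool's x, y, z in m, then the turn, a rotation vector about the tool's x, y, z in rad. In form: [fingers, tx, ty, tz, wx, wy, wz, fingers, tx, ty, tz, wx, wy, wz, ...]. A call has 1 to 5 rows; each row shifts and turns the pose as measured when the row begins, along the tool's axes as they then stand; what a row does not reach is not made up. A row lasts 1/10 s, in which the tool goes at most 50 mm and 8.59 degrees, less where a joint would pass 70% of its speed; a pose out of reach is approached as far as the arm can. A call with a gripper value outside its range is refused whole. The fingers move at their own pace and stop on an object; "force" is the grip in N (left out, the last holds). Time passes only in rows, so rows that do not move let the fingers close. It gives the time, the measured TCP pose, the force and the opening at its end, in the units of the state.
- monitor.get_state(): the state, without advancing time (a new reading comes with each control period).
- eyes.camera(name): name is "side" or "top"; returns a dict with "pixels" (480x640x3 uint8, blue, green, red), "z_map" (480x640 float32, m along the optical axis (not along the pixel's ray), 0 where there is no reading), "fx", "fy", "cx", "cy" (pixels), "rvec" (rotation vector, rad) and "tvec" (3), from world to camera coordinates, as OpenCV has them. Camera axes: x right, y down, z forward; pixel columns grow to the right and rows downward; lengths in m; the calibration is good to about 2 mm. A picture is of the moment at which its call begins.
- ctrl.job_done(): hands the job in, once; it reports no verdict.
The state is a dict: "time": time; "joints": joint angles; "joint_velocities": joint speeds; "joint_efforts": joint torques, N m; "tool_pos": TCP position; "orientation": TCP orientation; "wrist_force": force on the tool from outside, world axes, zero at the start; "torque": the same for the moment, N m; "finger_gap": finger opening in m.
Only numpy, scipy, OpenCV 4.12 (cv2) and the standard library are available. Lean on these libraries where they do the work, as an engineer would, in place of code of your own. Each camera call takes 0.05 s, during which the arm holds its last target. There are 200 camera calls.

## Working session

There is one attempt and no reset: what is moved stays moved. The work goes in short steps, Python scripts to look and compute and a tool call to move; the robot and the scene stay as the last step left them, time stands still between calls to the robot, and variables do not carry over. Pictures are saved under pics/ and viewed, about 8 in all and at most 12, crops included, and the job is handed in when it is done.

Besides the shell and the picture viewer there is one more tool, called after ">>>" as name(argument=value, ...) on one line, values as JSON. carry_out: Moves the arm, as the interface text tells. Its arguments: {"type":"object","properties":{"plan":{"type":"array","items":{"type":"number"}},"force":{"type":"number"}},"required":["plan"]}

```bash
mkdir -p pics; ls; cat > h.py <<'E'
import numpy as np, cv2
from workcell import monitor, eyes, ctrl
def cam(n):
    c=eyes.camera(n); c['R']=cv2.Rodrigues(np.array(c['rvec'],float))[0]; c['t']=np.array(c['tvec'],float).ravel(); return c
def ray(c,u,v,z):
    d=c['R'].T@np.array([(u-c['cx'])/c['fx'],(v-c['cy'])/c['fy'],1]); o=-c['R'].T@c['t']
    return o+d*(z-o[2])/d[2]
def proj(c,p):
    q=c['R']@np.array(p)+c['t']; return c['fx']*q[0]/q[2]+c['cx'], c['fy']*q[1]/q[2]+c['cy']
def world(c):
    v,u=np.mgrid[:480,:640]; z=c['z_map']
    P=np.stack([(u-c['cx'])/c['fx']*z,(v-c['cy'])/c['fy']*z,z],-1)-c['t']
    return P@c['R']
E
python3 - <<'E'
from h import *
for n in('top','side'):
    c=cam(n); cv2.imwrite(f'pics/{n}0.png',c['pixels']); print(n,c['fx'],c['cx'],c['cy'],-c['R'].T@c['t'],c['R'][2])
print(monitor.get_state())
E
```

```text
pics
top 491.35593693776076 325.3677467206345 243.9040180536719 [ 0.45737121 -0.04075237  1.10699962] [ 0.08358637 -0.00745002 -0.99647269]
side 496.72845903220025 323.78513620803744 234.5761321322628 [0.31462901 0.68608995 0.67409394] [ 0.22905253 -0.75234352 -0.61766833]
{'time': 0.1, 'joints': array([-1.15678456e+00,  1.16448896e-01,  1.44221136e+00,  1.44616391e-05,
        1.58397451e+00, -3.78099942e-02]), 'joint_velocities': array([ 1.18107792e-04, -6.48824362e-04, -2.12271987e-03, -1.11645928e-05,
       -1.19044788e-04,  2.35909847e-04]), 'joint_efforts': array([ 2.66170740e-03, -7.33665204e+01, -6.33788538e+01,  2.10614962e-04,
        5.32561855e-03, -2.25882353e-06]), 'tool_pos': array([ 0.29466045, -0.60718766,  0.30322061]), 'orientation': array([ 9.74590327e-01,  2.23994248e-01, -9.03309658e-05, -5.13214684e-04]), 'wrist_force': array([ 0.14665892,  0.30962549, -0.11353559]), 'torque': array([-0.02459372, -0.00991888, -0.04409486]), 'finger_gap': 0.08549993242919796}
```

View pics/top0.png

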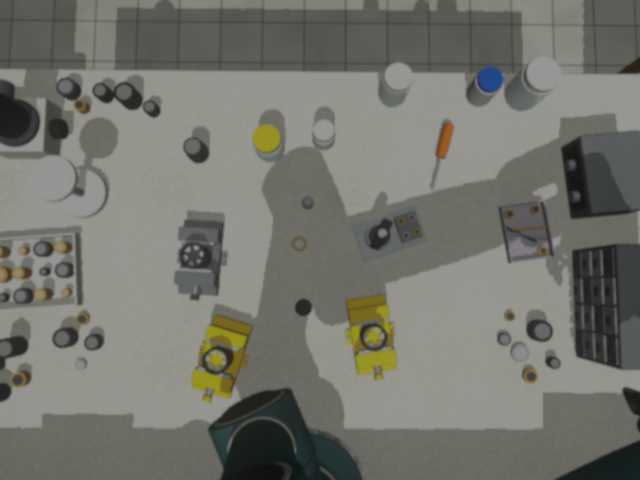

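View pics/side0.png

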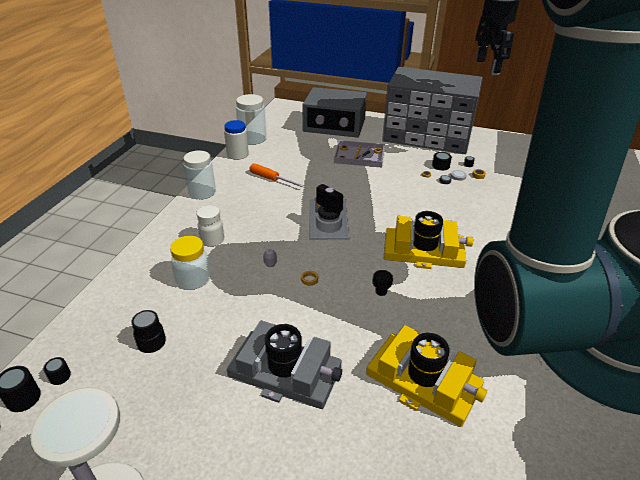

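The top view shows the stand and driver at about (381,234), the grey vise and barrel at (195,255), and the yellow look-alikes at (217,358) and (373,335). In the side view the driver is at (328,205) and the grey vise barrel at (284,350).

```bash
cat > m.py <<'E'
from h import *
a=[]
for n,b1,b2 in(('top',(340,195,100,80),(150,205,100,100)),('side',(290,170,80,80),(230,310,110,100))):
    c=cam(n); W=world(c); print(n)
    for (x,y,w,h),zr in((b1,(.085,.105)),(b2,(.080,.092))):
        w_=W[y:y+h,x:x+w]; m=(w_[...,2]>zr[0])&(w_[...,2]<zr[1])&(c['z_map'][y:y+h,x:x+w]>0)
        p=w_[m]; 
        vv,uu=np.nonzero(m)
        hull=cv2.minAreaRect(p[:,:2].astype(np.float32)*1000)
        print(m.sum(),p.mean(0).round(4),p.min(0).round(4),p.max(0).round(4),hull,cv2.minEnclosingCircle(p[:,:2].astype(np.float32)*1000))
        s=c['pixels'][y:y+h,x:x+w]; a.append(cv2.resize(s,(400,300),interpolation=2))
cv2.imwrite('pics/crops.png',np.vstack([np.hstack(a[:2]),np.hstack(a[2:])]))
E
python3 m.py
```

```text
top
326 [ 0.5657 -0.1645  0.0979] [ 0.5351 -0.1866  0.0856] [ 0.5971 -0.1436  0.1047] ((566.2006225585938, -165.01876831054688), (22.31363868713379, 63.4453125), 63.83768081665039) ((566.4005737304688, -165.00416564941406), 32.013553619384766)
231 [0.5187 0.2277 0.0848] [0.4912 0.2004 0.0801] [0.5455 0.2552 0.0907] ((518.6920166015625, 228.0402374267578), (54.51664352416992, 53.60737228393555), 43.128822326660156) ((518.8687744140625, 227.86419677734375), 27.82697868347168)
side
290 [ 0.5616 -0.1579  0.0953] [ 0.5323 -0.183   0.0851] [ 0.5948 -0.1411  0.1024] ((563.2723999023438, -162.74952697753906), (24.411396026611328, 63.975677490234375), 67.00355529785156) ((564.018310546875, -161.0421142578125), 32.15671920776367)
442 [0.5153 0.2315 0.0848] [0.488  0.2022 0.08  ] [0.5431 0.2588 0.0881] ((515.8920288085938, 230.0972900390625), (53.28890609741211, 55.68334197998047), 20.358644485473633) ((515.6328125, 230.14248657226562), 28.71296501159668)
```

View pics/crops.png

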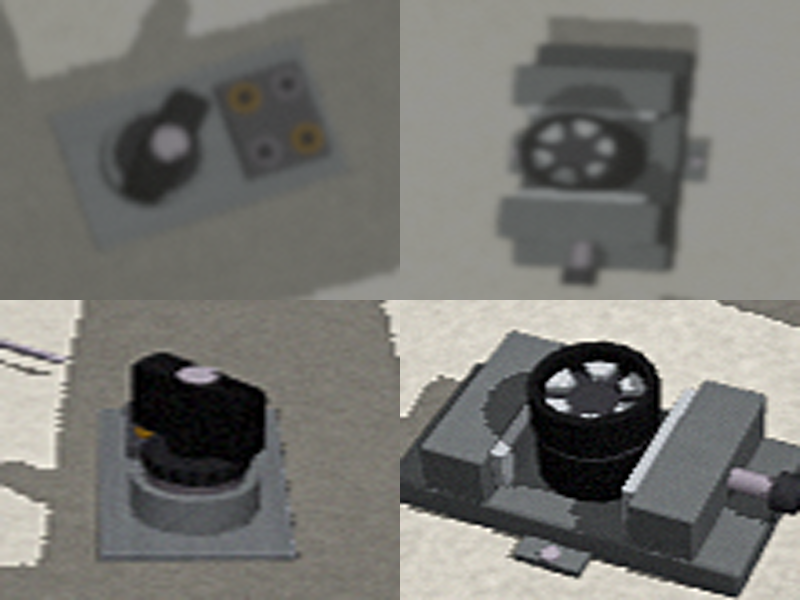

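The crops show the driver's wing bar running from (140,185) to (190,100), so its long axis is about -26° in world yaw. The ring slots are visible in the barrel. Both cameras give nearly the same driver-to-barrel offset, (-47.5, 393) mm. Next I'll move above the driver.

```bash
cat > plan.py <<'E'
# usage: plan.py x y z yaw rows fingers
import sys; from h import *; from scipy.spatial.transform import Rotation as R
def down(y): return R.from_matrix(np.array([[np.cos(y),np.sin(y),0],[np.sin(y),-np.cos(y),0],[0,0,-1.]]))
def yaw(r): m=r.as_matrix(); return np.arctan2(m[1,0],m[0,0])
def plan(t,y,n,f):
    s=monitor.get_state(); p=np.array(s['tool_pos']); r=R.from_quat(s['orientation']); y0=yaw(r)
    print('pos',p.round(4),'yaw',y0.round(4),'gap',round(s['finger_gap'],4),'F',s['wrist_force'].round(2),'M',s['torque'].round(3),'t',s['time'],'q6',s['joints'][5].round(3))
    if t is None: return
    t=np.array(t); out=[]
    for i in range(1,n+1):
        r2=down(y0+(y-y0)*i/n); w=(r.inv()*r2).as_rotvec(); d=r.inv().apply((t-p)/n)
        out.append([f]+[round(float(v),4) for v in d]+[round(float(v),3) for v in w]); r=r2
    for i in range(0,n,5): print(str(sum(out[i:i+5],[])).replace(' ',''))
if __name__=='__main__':
    a=list(map(float,sys.argv[1:])); plan(a[:3],a[3],int(a[4]),int(a[5])) if a else plan(None,0,0,0)
E
python3 plan.py .565 -.164 .24 2.684 15 0
```

```text
pos [ 0.2947 -0.6072  0.3035] yaw 0.4518 gap 0.0854 F [-0.85  1.07  0.19] M [-0.056 -0.001 -0.022] t 0.2 q6 -0.038
[0,0.0291,-0.0187,0.0042,-0.001,-0.0,-0.149,0,0.0316,-0.0142,0.0042,0.0,0.0,-0.149,0,0.0333,-0.0094,0.0042,0.0,0.0,-0.149,0,0.0343,-0.0043,0.0042,0.0,0.0,-0.149,0,0.0346,0.0008,0.0042,0.0,0.0,-0.149]
[0,0.0341,0.0059,0.0042,0.0,0.0,-0.149,0,0.0328,0.0109,0.0042,0.0,0.0,-0.149,0,0.0309,0.0157,0.0042,0.0,0.0,-0.149,0,0.0282,0.0201,0.0042,0.0,0.0,-0.149,0,0.0249,0.024,0.0042,0.0,0.0,-0.149]
[0,0.0211,0.0275,0.0042,0.0,0.0,-0.149,0,0.0168,0.0303,0.0042,0.0,0.0,-0.149,0,0.0121,0.0324,0.0042,0.0,0.0,-0.149,0,0.0071,0.0339,0.0042,0.0,0.0,-0.149,0,0.002,0.0346,0.0042,0.0,0.0,-0.149]
```

>>> carry_out(plan=[0,0.029,-0.019,0.004,0,0,-0.149,0,0.032,-0.014,0.004,0,0,-0.149,0,0.033,-0.009,0.004,0,0,-0.149,0,0.034,-0.004,0.004,0,0,-0.149,0,0.035,0.001,0.004,0,0,-0.149], force=50)

```text
time: 0.7
tool_pos: [0.3849, -0.4574, 0.2813]
orientation: [0.824, 0.566, -0.0, -0.001]
wrist_force: [0.8, 0.4, 0.1]
finger_gap: 0.0855
```

>>> carry_out(plan=[0,0.034,0.006,0.004,0,0,-0.149,0,0.033,0.011,0.004,0,0,-0.149,0,0.031,0.016,0.004,0,0,-0.149,0,0.028,0.02,0.004,0,0,-0.149,0,0.025,0.024,0.004,0,0,-0.149])

```text
time: 1.2
tool_pos: [0.4762, -0.3018, 0.2603]
orientation: [0.56, 0.829, 0.0, -0.001]
wrist_force: [0.5, -0.7, 0.2]
finger_gap: 0.0851
```

>>> carry_out(plan=[0,0.021,0.027,0.004,0,0,-0.149,0,0.017,0.03,0.004,0,0,-0.149,0,0.012,0.032,0.004,0,0,-0.149,0,0.007,0.034,0.004,0,0,-0.149,0,0.002,0.034,0.004,0,0,-0.149])

```text
time: 1.7
tool_pos: [0.5651, -0.1464, 0.2395]
orientation: [0.217, 0.976, 0.001, -0.001]
wrist_force: [0.6, -0.4, 0.3]
finger_gap: 0.0848
```

```bash
python3 plan.py .565 -.164 .19 2.684 5 0
```

```text
pos [ 0.5651 -0.1464  0.2395] yaw 2.704 gap 0.0848 F [ 0.63 -0.38  0.26] M [-0.034  0.001  0.051] t 1.7 q6 -1.431
[0,-0.0015,-0.0032,0.0099,0.001,-0.002,0.004,0,-0.0015,-0.0032,0.0099,0.0,0.0,0.004,0,-0.0015,-0.0032,0.0099,0.0,0.0,0.004,0,-0.0015,-0.0032,0.0099,0.0,0.0,0.004,0,-0.0015,-0.0032,0.0099,0.0,0.0,0.004]
```

>>> carry_out(plan=[0,-0.002,-0.004,0.01,0,0,0.005,0,-0.002,-0.004,0.01,0,0,0.005,0,-0.002,-0.004,0.01,0,0,0.005,0,-0.001,-0.003,0.01,0,0,0.005,0,-0.0005,-0.001,0.01,0,0,0])

```text
time: 2.2
tool_pos: [0.5657, -0.1632, 0.1863]
orientation: [0.225, 0.974, 0.001, -0.001]
wrist_force: [0.1, 0.4, 0.1]
finger_gap: 0.0854
```

```bash
python3 plan.py .565 -.164 .1305 2.684 5 0; python3 - <<'E'
from h import *
a=[]
for n,p in (('top',(.565,-.164,.1)),('side',(.565,-.164,.1))):
    c=cam(n);u,v=map(int,proj(c,p)); s=c['pixels'][v-45:v+45,u-45:u+45]; a.append(cv2.resize(s,(400,400),interpolation=2))
cv2.imwrite('pics/a.png',np.hstack(a))
E
```

```text
pos [ 0.5657 -0.1632  0.1863] yaw 2.6872 gap 0.0854 F [0.05 0.36 0.11] M [-0.051 -0.042 -0.013] t 2.2 q6 -1.441
[0,0.0,-0.0002,0.0112,0.001,-0.002,0.001,0,0.0001,-0.0002,0.0112,0.0,0.0,0.001,0,0.0001,-0.0002,0.0112,0.0,0.0,0.001,0,0.0001,-0.0002,0.0112,0.0,0.0,0.001,0,0.0001,-0.0002,0.0112,0.0,0.0,0.001]
```

View pics/a.png

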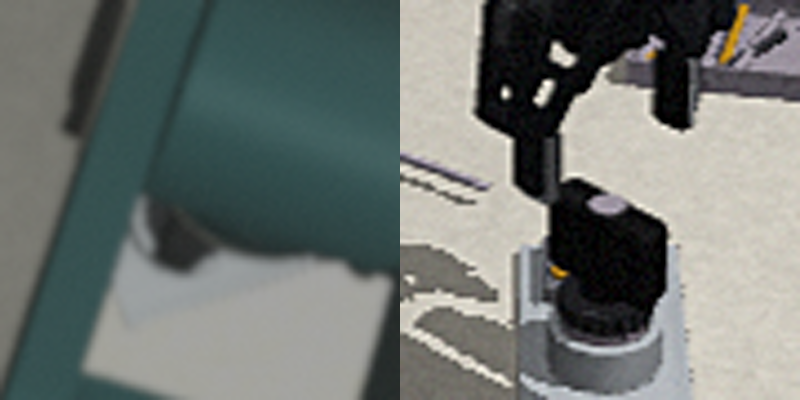

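The side crop shows the open fingers straddling the bar (fingers at (535,170) and (690,95), bar at (605,230)), so I'll go down and grip.

>>> carry_out(plan=[0,0,0,0.012,0.001,-0.002,0.001,0,0,0,0.012,0,0,0.001,0,0,0,0.012,0,0,0.001,0,0,0,0.01,0,0,0,0,0,0,0.007,0,0,0])

```text
time: 2.8
tool_pos: [0.5653, -0.1632, 0.129]
orientation: [0.227, 0.974, 0.0, -0.0]
wrist_force: [0.4, 0.5, -0.5]
finger_gap: 0.0854
```

>>> carry_out(plan=[0,0,0,0,0,0,0,255,0,0,0,0,0,0,255,0,0,0,0,0,0,255,0,0,0,0,0,0,255,0,0,0,0,0,0], force=50)

```text
time: 3.3
tool_pos: [0.5655, -0.1631, 0.1288]
orientation: [0.227, 0.974, 0.0, -0.0]
wrist_force: [-0.5, -1.2, 1.2]
finger_gap: 0.0282
```

>>> carry_out(plan=[255,0,0,0,0,0,0,255,0,0,0,0,0,0,255,0,0,0,0,0,0,255,0,0,0,0,0,0,255,0,0,0,0,0,0])

```text
time: 3.8
tool_pos: [0.5655, -0.1632, 0.1291]
orientation: [0.227, 0.974, 0.0, 0.0]
wrist_force: [-0.6, -0.3, -0.3]
finger_gap: 0.0215
```

```bash
python3 plan.py
```

```text
pos [ 0.5655 -0.1632  0.1291] yaw 2.6837 gap 0.0215 F [-0.56 -0.29 -0.34] M [-0.047 -0.067  0.007] t 3.8 q6 -1.437
```

>>> carry_out(plan=[255,0,0,-0.01,0,0,0,255,0,0,-0.025,0,0,0,255,0,0,-0.03,0,0,0,255,0,0,-0.025,0,0,0,255,0,0,-0.02,0,0,0])

```text
time: 4.3
tool_pos: [0.5641, -0.1625, 0.2411]
orientation: [0.227, 0.974, 0.001, -0.003]
wrist_force: [0.8, -0.2, -2.6]
finger_gap: 0.0216
```

>>> carry_out(plan=[255,0.011,0.017,0,0,0,0,255,0.022,0.033,0,0,0,0,255,0.022,0.033,0,0,0,0,255,0.022,0.033,0,0,0,0,255,0.022,0.033,0,0,0,0])

```text
time: 4.8
tool_pos: [0.5411, 0.0164, 0.249]
orientation: [0.23, 0.973, 0.0, 0.0]
wrist_force: [0.1, -0.6, -3.0]
finger_gap: 0.0212
```

>>> carry_out(plan=[255,0.022,0.033,0,0,0,0,255,0.022,0.033,0,0,0,0,255,0.022,0.033,0,0,0,0,255,0.016,0.025,0,0,0,0,255,0.008,0.012,0,0,0,0])

```text
time: 5.3
tool_pos: [0.5183, 0.1873, 0.2528]
orientation: [0.229, 0.973, 0.001, 0.001]
wrist_force: [0.2, -1.1, -3.2]
finger_gap: 0.0212
```

```bash
python3 plan.py .518 .2298 .23 2.684 5 255
```

```text
pos [0.5183 0.1873 0.2528] yaw 2.6795 gap 0.0212 F [ 0.16 -1.07 -3.16] M [-0.016 -0.02   0.012] t 5.3 q6 -0.809
[255,0.0038,0.0076,0.0046,0.003,0.002,-0.001,255,0.0038,0.0076,0.0046,0.0,0.0,-0.001,255,0.0038,0.0076,0.0046,0.0,0.0,-0.001,255,0.0038,0.0076,0.0046,0.0,0.0,-0.001,255,0.0038,0.0076,0.0046,0.0,0.0,-0.001]
```

>>> carry_out(plan=[255,0.004,0.008,0.006,0.003,0.002,-0.001,255,0.004,0.008,0.006,0,0,0,255,0.004,0.008,0.006,0,0,0,255,0.004,0.007,0.006,0,0,0,255,0.001,0.003,0.005,0,0,0])

```text
time: 5.8
tool_pos: [0.5186, 0.2266, 0.2221]
orientation: [0.229, 0.973, -0.0, -0.0]
wrist_force: [0.5, -0.1, -3.1]
finger_gap: 0.0214
```

```bash
python3 plan.py .518 .2298 .215 2.684 5 255; python3 - <<'E'
from h import *
a=[]
for n in ('top','side'):
    c=cam(n);u,v=map(int,proj(c,(.518,.23,.1))); s=c['pixels'][v-50:v+50,u-50:u+50]; print(n,u,v); a.append(cv2.resize(s,(400,400),interpolation=2))
cv2.imwrite('pics/b.png',np.hstack(a)); np.save('side_b.npy',world(c)); cv2.imwrite('pics/b_raw.png',c['pixels'])
E
```

```text
pos [0.5186 0.2266 0.2221] yaw 2.6798 gap 0.0214 F [ 0.54 -0.12 -3.06] M [-0.005 -0.02   0.021] t 5.8 q6 -0.742
[255,0.0004,0.0005,0.0014,-0.001,-0.0,-0.001,255,0.0004,0.0005,0.0014,0.0,0.0,-0.001,255,0.0004,0.0005,0.0014,0.0,0.0,-0.001,255,0.0004,0.0005,0.0014,0.0,0.0,-0.001,255,0.0004,0.0005,0.0014,0.0,0.0,-0.001]
top 189 254
side 280 330
```

View pics/b.png

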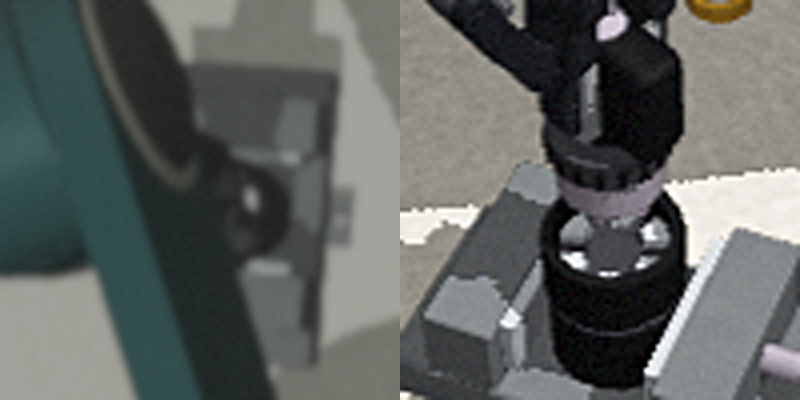

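The side view shows the nose (crop centre about x=612) hanging just above the barrel (centre about x=617), with the remaining shift still to come. I'll fit both axes from the side depth.

```bash
cat > fit.py <<'E'
from h import *; from scipy.optimize import least_squares
def fit(W,z0,z1,r,c0,rad):
    m=(W[...,2]>z0)&(W[...,2]<z1)&(np.hypot(W[...,0]-c0[0],W[...,1]-c0[1])<rad); p=W[m][:,:2]
    s=least_squares(lambda c:np.hypot(*(p-c).T)-r,c0,loss='soft_l1',f_scale=.001); res=np.hypot(*(p-s.x).T)-r
    return len(p),s.x.round(4),np.median(abs(res)).round(4)
if __name__=='__main__':
    W=np.load('side_b.npy')
    print('barrel',fit(W,.06,.083,.028,(.516,.230),.031))
    print('nose',fit(W,.1125,.1285,.0205,(.516,.227),.0235)); print('collar',fit(W,.131,.142,.0235,(.516,.227),.027))
    d=cam('side'); print(d['R'])
E
python3 fit.py
```

```text
barrel (700, array([0.5159, 0.2292]), np.float64(0.0058))
nose (163, array([0.5173, 0.2256]), np.float64(0.0004))
collar (211, array([0.5167, 0.2249]), np.float64(0.001))
[[-0.95314262 -0.30216902  0.01459551]
 [-0.19762107  0.58538287 -0.78630326]
 [ 0.22905253 -0.75234352 -0.61766833]]
```

```bash
python3 plan.py .5171 .2308 .208 2.684 4 255
```

```text
pos [0.5185 0.2262 0.2225] yaw 2.6801 gap 0.0216 F [ 0.13  0.49 -3.43] M [-0.019 -0.014 -0.022] t 5.95 q6 -0.743
[255,0.0008,0.0009,0.0036,-0.001,-0.0,-0.001,255,0.0008,0.0009,0.0036,0.0,0.0,-0.001,255,0.0008,0.0009,0.0036,0.0,0.0,-0.001,255,0.0008,0.0009,0.0036,0.0,0.0,-0.001]
```

>>> carry_out(plan=[255,0.001,0.001,0.004,-0.001,0,-0.001,255,0.001,0.001,0.004,0,0,-0.001,255,0.001,0.001,0.004,0,0,-0.001,255,0.0005,0.0005,0.002,0,0,0,255,0,0,0,0,0,0])

```text
time: 6.45
tool_pos: [0.5172, 0.2303, 0.208]
orientation: [0.228, 0.974, 0.0, 0.0]
wrist_force: [-0.4, 0.3, -3.4]
finger_gap: 0.0213
```

```bash
python3 plan.py .5171 .2308 .196 2.684 4 255
```

```text
pos [0.5172 0.2303 0.208 ] yaw 2.6822 gap 0.0213 F [-0.41  0.31 -3.37] M [-0.055 -0.001 -0.022] t 6.45 q6 -0.737
[255,0.0001,0.0001,0.003,0.001,0.001,-0.0,255,0.0001,0.0001,0.003,0.0,0.0,-0.0,255,0.0001,0.0001,0.003,0.0,0.0,-0.0,255,0.0001,0.0001,0.003,0.0,0.0,-0.0]
```

>>> carry_out(plan=[255,0.0002,0.0005,0.003,0,0,0,255,0,0,0.003,0,0,0,255,0,0,0.003,0,0,0,255,0,0,0.002,0,0,0,255,0,0,0.001,0,0,0])

```text
time: 6.95
tool_pos: [0.5173, 0.2309, 0.1952]
orientation: [0.228, 0.974, 0.0, 0.001]
wrist_force: [-0.2, -0.8, -2.4]
finger_gap: 0.0214
```

```bash
python3 plan.py
```

```text
pos [0.5173 0.2309 0.1952] yaw 2.6822 gap 0.0214 F [-0.23 -0.78 -2.37] M [-0.152  0.008  0.008] t 6.95 q6 -0.737
```

>>> carry_out(plan=[255,0,0,0.0007,0,0,0,255,0,0,0.0007,0,0,0,255,0,0,0.0005,0,0,0])

```text
time: 7.25
tool_pos: [0.5175, 0.2307, 0.1939]
orientation: [0.228, 0.974, 0.0, 0.001]
wrist_force: [-3.5, -2.1, 3.4]
finger_gap: 0.0216
```

>>> carry_out(plan=[255,0,0,0.0002,0,0,0.07,255,0,0,0.0002,0,0,0.07,255,0,0,0.0002,0,0,0.07])

```text
time: 7.55
tool_pos: [0.5175, 0.2307, 0.194]
orientation: [0.331, 0.944, 0.001, 0.001]
wrist_force: [-1.2, -2.2, -1.6]
finger_gap: 0.0212
```

```bash
python3 plan.py
```

```text
pos [0.5175 0.2307 0.194 ] yaw 2.4663 gap 0.0212 F [-1.16 -2.18 -1.63] M [-0.197  0.33   0.067] t 7.55 q6 -0.521
```

>>> carry_out(plan=[255,0,0,0.0006,0,0,0.06,255,0,0,0.0006,0,0,0.06,255,0,0,0.0006,0,0,0.06,255,0,0,0.0006,0,0,0.06])

```text
time: 7.95
tool_pos: [0.5173, 0.2305, 0.1918]
orientation: [0.447, 0.895, 0.0, 0.001]
wrist_force: [-0.7, -2.8, 1.0]
finger_gap: 0.0218
```

```bash
python3 plan.py
```

```text
pos [0.5173 0.2305 0.1918] yaw 2.2157 gap 0.0218 F [-0.74 -2.82  1.02] M [-0.745  0.092  0.108] t 7.95 q6 -0.27
```

>>> carry_out(plan=[255,0,0,0.0007,0,0,0,255,0,0,0.0006,0,0,0])

```text
time: 8.15
tool_pos: [0.5174, 0.2304, 0.1905]
orientation: [0.446, 0.895, 0.0, 0.001]
wrist_force: [-0.0, -0.2, 2.8]
finger_gap: 0.0218
```

```bash
python3 plan.py
```

```text
pos [0.5174 0.2304 0.1905] yaw 2.2161 gap 0.0218 F [-0.01 -0.2   2.78] M [-0.216  0.061  0.032] t 8.15 q6 -0.271
```

>>> carry_out(plan=[255,0,0,0,0,0,0.06,255,0,0,0,0,0,0.06,255,0,0,0,0,0,0.06,255,0,0,0,0,0,0.06])

```text
time: 8.55
tool_pos: [0.5174, 0.2302, 0.1906]
orientation: [0.55, 0.835, 0.0, 0.001]
wrist_force: [-0.1, -0.7, -0.9]
finger_gap: 0.0215
```

```bash
python3 plan.py
```

```text
pos [0.5174 0.2302 0.1906] yaw 1.9759 gap 0.0215 F [-0.1  -0.67 -0.92] M [-0.363  0.05   0.062] t 8.55 q6 -0.031
```

>>> carry_out(plan=[255,0,0,0.0001,0,0,0.05,255,0,0,0.0001,0,0,0.05,255,0,0,0.0001,0,0,0.05])

```text
time: 8.85
tool_pos: [0.5175, 0.2302, 0.1906]
orientation: [0.612, 0.791, 0.0, 0.001]
wrist_force: [-0.5, -1.6, -0.1]
finger_gap: 0.0219
```

```bash
python3 plan.py
```

```text
pos [0.5175 0.2302 0.1906] yaw 1.8247 gap 0.0219 F [-0.54 -1.63 -0.14] M [-0.42   0.283  0.166] t 8.85 q6 0.121
```

>>> carry_out(plan=[255,0,0,0.0001,0,0,0.05,255,0,0,0.0001,0,0,0.05,255,0,0,0.0001,0,0,0.05])

```text
time: 9.15
tool_pos: [0.5175, 0.2301, 0.1906]
orientation: [0.669, 0.743, 0.0, 0.001]
wrist_force: [-0.9, -2.0, -0.8]
finger_gap: 0.0218
```

```bash
python3 plan.py
```

```text
pos [0.5175 0.2301 0.1906] yaw 1.6745 gap 0.0218 F [-0.92 -2.02 -0.79] M [-0.385  0.112  0.3  ] t 9.15 q6 0.271
```

>>> carry_out(plan=[255,0,0,0.0001,0,0,0.03,255,0,0,0,0,0,0.03])

```text
time: 9.35
tool_pos: [0.5174, 0.2301, 0.1906]
orientation: [0.691, 0.723, 0.0, 0.002]
wrist_force: [-1.3, -1.2, -2.2]
finger_gap: 0.022
```

```bash
python3 plan.py; python3 - <<'E'
from h import *
c=cam('side');u,v=map(int,proj(c,(.517,.23,.11))); s=c['pixels'][v-40:v+40,u-40:u+40]; cv2.imwrite('pics/c.png',cv2.resize(s,(600,600),interpolation=2))
for i in range(3):
    cam('side'); print(monitor.get_state()['torque'].round(3))
E
```

```text
pos [0.5174 0.2301 0.1906] yaw 1.6153 gap 0.022 F [-1.34 -1.21 -2.17] M [-0.334  0.136  0.319] t 9.35 q6 0.33
[-0.351  0.12   0.221]
[-0.424  0.099  0.243]
[-0.387  0.163  0.158]
```

View pics/c.png

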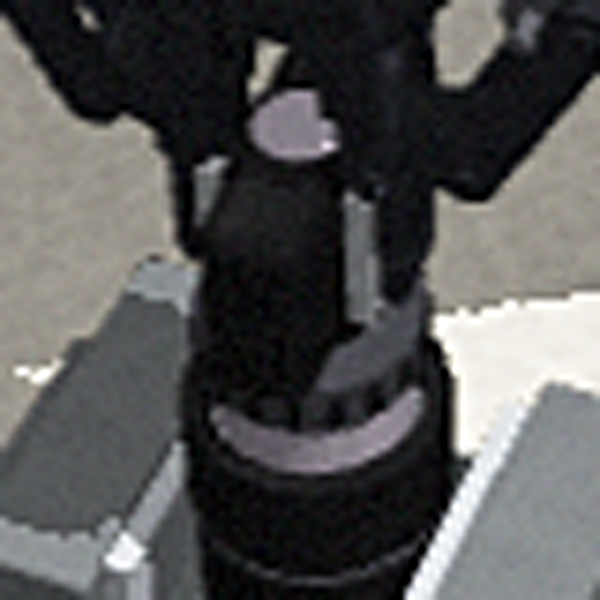

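The nose is seated squarely in the barrel (steel band at (320,440)) and no mark is visible from this side. Torque reads about 0.3 N m. A small extra turn will show whether that is the clutch plateau.

>>> carry_out(plan=[255,0,0,0.0001,0,0,0.04,255,0,0,0.0001,0,0,0.04])

```text
time: 9.75
tool_pos: [0.5174, 0.2301, 0.1906]
orientation: [0.719, 0.695, 0.001, 0.002]
wrist_force: [-1.6, -2.1, -1.0]
finger_gap: 0.0216
```

```bash
python3 plan.py
```

```text
pos [0.5174 0.2301 0.1906] yaw 1.5381 gap 0.0216 F [-1.59 -2.14 -1.04] M [-0.352  0.255  0.288] t 9.75 q6 0.407
```

Torque stays at about 0.29–0.32 N m over 0.14 rad more of turning, so the clutch has slipped. I'll stop, relax the twist, lift out, and turn the nose mark toward the side camera as a check.

>>> carry_out(plan=[255,0,0,0,0,0,-0.05,255,0,0,-0.002,0,0,0,255,0,0,-0.006,0,0,0,255,0,0,-0.01,0,0,0,255,0,0,-0.015,0,0,0])

```text
time: 10.25
tool_pos: [0.5168, 0.2302, 0.2237]
orientation: [0.701, 0.714, -0.001, 0.001]
wrist_force: [0.1, 0.3, -3.1]
finger_gap: 0.0213
```

>>> carry_out(plan=[255,0,0,-0.012,0,0,0.14,255,0,0,-0.005,0,0,0.149,255,0,0,0,0,0,0.149,255,0,0,0,0,0,0.149,255,0,0,0,0,0,0.149])

```text
time: 10.75
tool_pos: [0.5179, 0.2308, 0.2516]
orientation: [0.912, 0.409, 0.004, 0.001]
wrist_force: [0.6, -0.8, -3.6]
finger_gap: 0.0216
```

>>> carry_out(plan=[255,0,0,0,0,0,0.149,255,0,0,0,0,0,0.149,255,0,0,0,0,0,0.149,255,0,0,0,0,0,0.149,255,0,0,0,0,0,0.149])

```text
time: 11.25
tool_pos: [0.5184, 0.2312, 0.2595]
orientation: [0.999, 0.047, 0.007, -0.002]
wrist_force: [-0.1, 0.5, -3.2]
finger_gap: 0.0217
```

>>> carry_out(plan=[255,0,0,0,0,0,0.149,255,0,0,0,0,0,0.149,255,0,0,0,0,0,0.149,255,0,0,0,0,0,0.1,255,0,0,0,0,0,0])

```text
time: 11.75
tool_pos: [0.5188, 0.2315, 0.2671]
orientation: [0.973, -0.23, 0.008, -0.006]
wrist_force: [0.3, -0.6, -3.4]
finger_gap: 0.0218
```

```bash
python3 plan.py .518 .23 .24 -0.84 5 255; python3 - <<'E'
from h import *
p=monitor.get_state()['tool_pos']
c=cam('side');u,v=map(int,proj(c,p-[0,0,.095])); s=c['pixels'][v-40:v+40,u-40:u+40]; cv2.imwrite('pics/d.png',cv2.resize(s,(600,600),interpolation=2))
E
```

```text
pos [0.5188 0.2315 0.2671] yaw -0.4652 gap 0.0218 F [ 0.34 -0.55 -3.39] M [-0.038  0.033 -0.04 ] t 11.75 q6 2.411
[255,-0.0001,0.0004,0.0054,-0.015,-0.013,0.075,255,0.0,0.0003,0.0054,0.0,0.0,0.075,255,0.0,0.0003,0.0054,0.0,0.0,0.075,255,0.0001,0.0003,0.0054,0.0,0.0,0.075,255,0.0001,0.0003,0.0054,0.0,0.0,0.075]
```

View pics/d.png

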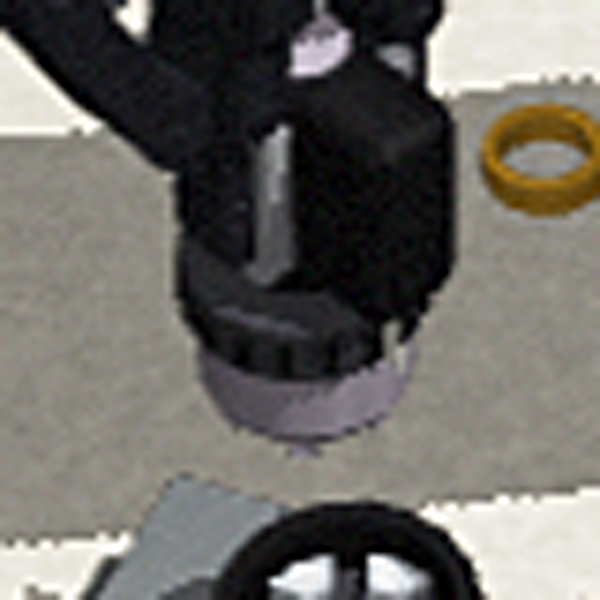

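The white collar line is at about (390,335), with a white bit on the nose at about (402,358), seen too obliquely to judge. I'll turn a bit further and look closer.

>>> carry_out(plan=[255,0,0,0.005,-0.015,-0.013,0.1,255,0,0,0.005,0,0,0.1,255,0,0,0.005,0,0,0.1,255,0,0,0.005,0,0,0.1,255,0,0,0,0,0,0])

```text
time: 12.3
tool_pos: [0.5192, 0.2318, 0.2504]
orientation: [0.909, -0.416, 0.001, -0.001]
wrist_force: [0.1, -0.7, -2.3]
finger_gap: 0.0215
```

```bash
python3 plan.py; python3 - <<'E'
from h import *
p=monitor.get_state()['tool_pos']
c=cam('side');u,v=map(int,proj(c,p-[0,0,.09])); s=c['pixels'][v-16:v+16,u-20:u+20]; cv2.imwrite('pics/e.png',cv2.resize(s,(800,600),interpolation=0)); print(u,v)
E
```

```text
pos [0.5192 0.2318 0.2504] yaw -0.8584 gap 0.0215 F [ 0.13 -0.66 -2.33] M [-0.024 -0.021 -0.016] t 12.3 q6 2.804
277 303
```

View pics/e.png

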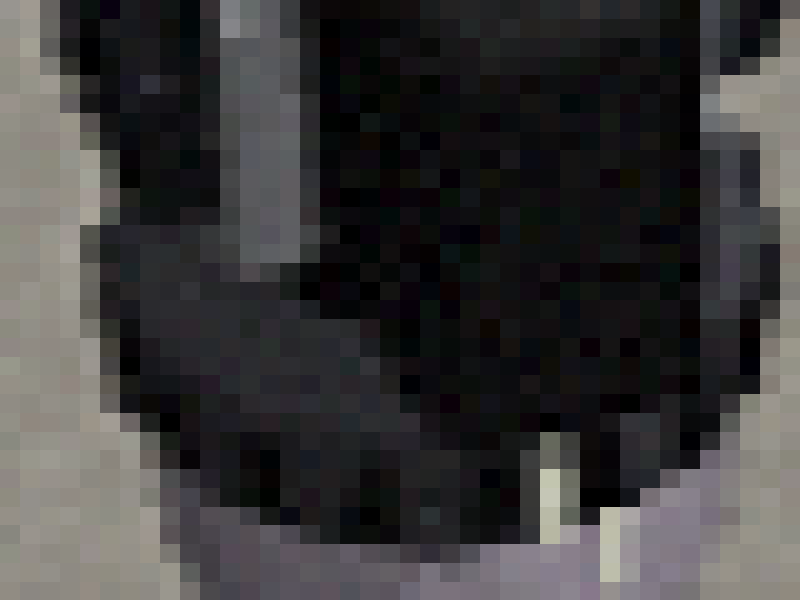

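The collar mark is at x≈550 and the nose mark at x≈610 in the crop. That is about 3 px, or 4–5 mm, behind in the counter-clockwise sense, so the slip is confirmed (about 0.2–0.3 rad). Now back to the stand.

```bash
python3 plan.py .5655 -.1632 .24 2.684 25 255
```

```text
pos [0.5193 0.2318 0.2508] yaw -0.8552 gap 0.0218 F [-0.99 -0.01 -2.6 ] M [ 0.072 -0.007 -0.016] t 12.35 q6 2.801
[255,0.0131,0.009,0.0004,-0.003,-0.001,-0.142,255,0.0117,0.0107,0.0004,0.0,0.0,-0.142,255,0.0101,0.0123,0.0004,0.0,0.0,-0.142,255,0.0083,0.0136,0.0004,0.0,0.0,-0.142,255,0.0063,0.0146,0.0004,0.0,0.0,-0.142]
[255,0.0041,0.0154,0.0004,0.0,0.0,-0.142,255,0.0019,0.0158,0.0004,0.0,0.0,-0.142,255,-0.0003,0.0159,0.0004,0.0,0.0,-0.142,255,-0.0025,0.0157,0.0004,0.0,0.0,-0.142,255,-0.0047,0.0152,0.0004,0.0,0.0,-0.142]
[255,-0.0068,0.0144,0.0004,0.0,0.0,-0.142,255,-0.0088,0.0133,0.0004,0.0,0.0,-0.142,255,-0.0106,0.0119,0.0004,0.0,0.0,-0.142,255,-0.0121,0.0103,0.0004,0.0,0.0,-0.142,255,-0.0135,0.0085,0.0004,0.0,0.0,-0.142]
[255,-0.0145,0.0065,0.0004,0.0,0.0,-0.142,255,-0.0153,0.0044,0.0004,0.0,0.0,-0.142,255,-0.0158,0.0022,0.0004,0.0,0.0,-0.142,255,-0.0159,-0.0001,0.0004,0.0,0.0,-0.142,255,-0.0157,-0.0023,0.0004,0.0,0.0,-0.142]
[255,-0.0152,-0.0045,0.0004,0.0,0.0,-0.142,255,-0.0145,-0.0066,0.0004,0.0,0.0,-0.142,255,-0.0134,-0.0086,0.0004,0.0,0.0,-0.142,255,-0.012,-0.0104,0.0004,0.0,0.0,-0.142,255,-0.0104,-0.012,0.0004,0.0,0.0,-0.142]
```

>>> carry_out(plan=[255,0.013,0.009,0,-0.003,-0.001,-0.142,255,0.012,0.011,0,0,0,-0.142,255,0.01,0.012,0,0,0,-0.142,255,0.008,0.014,0,0,0,-0.142,255,0.006,0.015,0,0,0,-0.142])

```text
time: 12.85
tool_pos: [0.5294, 0.1516, 0.2542]
orientation: [0.999, -0.052, 0.001, -0.001]
wrist_force: [-0.3, 0.2, -2.9]
finger_gap: 0.0215
```

>>> carry_out(plan=[255,0.004,0.015,0,0,0,-0.142,255,0.002,0.016,0,0,0,-0.142,255,0,0.016,0,0,0,-0.142,255,-0.002,0.016,0,0,0,-0.142,255,-0.005,0.015,0,0,0,-0.142])

```text
time: 13.35
tool_pos: [0.5446, 0.0701, 0.2581]
orientation: [0.948, 0.317, 0.003, 0.0]
wrist_force: [0.4, 0.9, -3.8]
finger_gap: 0.0216
```

>>> carry_out(plan=[255,-0.007,0.014,0,0,0,-0.142,255,-0.009,0.013,0,0,0,-0.142,255,-0.011,0.012,0,0,0,-0.142,255,-0.012,0.01,0,0,0,-0.142,255,-0.013,0.008,0,0,0,-0.142])

```text
time: 13.85
tool_pos: [0.5614, -0.0103, 0.262]
orientation: [0.766, 0.643, 0.005, 0.003]
wrist_force: [0.1, 0.0, -3.3]
finger_gap: 0.0215
```

```bash
python3 plan.py .5655 -.1632 .24 2.684 10 255
```

```text
pos [ 0.5614 -0.0103  0.262 ] yaw 1.3962 gap 0.0215 F [ 0.06  0.01 -3.3 ] M [0.064 0.016 0.013] t 13.85 q6 0.11
[255,-0.015,0.003,0.0022,0.01,-0.003,-0.129,255,-0.0153,0.0011,0.0022,0.0,0.0,-0.129,255,-0.0153,-0.0009,0.0022,0.0,0.0,-0.129,255,-0.015,-0.0028,0.0022,0.0,0.0,-0.129,255,-0.0146,-0.0047,0.0022,0.0,0.0,-0.129]
[255,-0.0138,-0.0065,0.0022,0.0,0.0,-0.129,255,-0.0129,-0.0083,0.0022,0.0,0.0,-0.129,255,-0.0117,-0.0099,0.0022,0.0,0.0,-0.129,255,-0.0103,-0.0113,0.0022,0.0,0.0,-0.129,255,-0.0088,-0.0125,0.0022,0.0,0.0,-0.129]
```

>>> carry_out(plan=[255,-0.015,0.003,0.002,0.01,-0.003,-0.129,255,-0.015,0.001,0.002,0,0,-0.129,255,-0.015,-0.001,0.002,0,0,-0.129,255,-0.015,-0.003,0.002,0,0,-0.129,255,-0.015,-0.005,0.002,0,0,-0.129])

```text
time: 14.35
tool_pos: [0.5653, -0.09, 0.2558]
orientation: [0.499, 0.867, 0.001, 0.002]
wrist_force: [-0.4, 1.1, -2.0]
finger_gap: 0.0212
```

>>> carry_out(plan=[255,-0.014,-0.006,0.002,0,0,-0.129,255,-0.013,-0.008,0.002,0,0,-0.129,255,-0.012,-0.01,0.002,0,0,-0.129,255,-0.009,-0.01,0.002,0,0,-0.129,255,-0.003,-0.005,0,0,0,-0.1])

```text
time: 14.85
tool_pos: [0.5728, -0.159, 0.2509]
orientation: [0.187, 0.982, -0.0, 0.003]
wrist_force: [-0.1, 0.3, -2.7]
finger_gap: 0.0216
```

```bash
python3 plan.py .5655 -.1632 .17 2.684 5 255
```

```text
pos [ 0.5728 -0.159   0.2509] yaw 2.766 gap 0.0216 F [-0.07  0.32 -2.75] M [0.015 0.029 0.055] t 14.85 q6 -1.509
[255,0.0012,-0.0013,0.0162,0.001,0.006,0.016,255,0.001,-0.0013,0.0162,0.0,0.0,0.016,255,0.001,-0.0014,0.0162,0.0,0.0,0.016,255,0.001,-0.0014,0.0162,0.0,0.0,0.016,255,0.001,-0.0014,0.0162,0.0,0.0,0.016]
```

>>> carry_out(plan=[255,0.001,-0.001,0.016,0.001,0.006,0.016,255,0.001,-0.001,0.016,0,0,0.016,255,0.001,-0.001,0.016,0,0,0.016,255,0.001,-0.001,0.016,0,0,0.016,255,0,0,0.006,0,0,0])

```text
time: 15.35
tool_pos: [0.567, -0.1609, 0.1754]
orientation: [0.219, 0.976, 0.0, -0.0]
wrist_force: [0.2, 0.1, -3.9]
finger_gap: 0.0217
```

```bash
python3 plan.py .5655 -.1632 .165 2.684 3 255
```

```text
pos [ 0.567  -0.1609  0.1754] yaw 2.6996 gap 0.0217 F [ 0.24  0.11 -3.92] M [ 0.047 -0.047 -0.002] t 15.35 q6 -1.449
[255,0.0001,-0.0009,0.0035,0.0,-0.0,0.005,255,0.0001,-0.0009,0.0035,0.0,0.0,0.005,255,0.0001,-0.0009,0.0035,0.0,0.0,0.005]
```

>>> carry_out(plan=[255,0.0001,-0.001,0.0035,0,0,0.005,255,0.0001,-0.001,0.0035,0,0,0.005,255,0.0001,-0.0008,0.0035,0,0,0.005,255,0,0,0,0,0,0])

```text
time: 15.75
tool_pos: [0.5653, -0.163, 0.1632]
orientation: [0.227, 0.974, 0.0, -0.001]
wrist_force: [0.5, -0.3, -2.6]
finger_gap: 0.0216
```

```bash
python3 plan.py .5655 -.1632 .145 2.684 5 255
```

```text
pos [ 0.5653 -0.163   0.1632] yaw 2.6833 gap 0.0216 F [ 0.5  -0.3  -2.58] M [ 0.038 -0.02  -0.06 ] t 15.75 q6 -1.437
[255,-0.0001,-0.0,0.0036,0.0,-0.001,-0.0,255,-0.0001,-0.0,0.0036,0.0,0.0,-0.0,255,-0.0001,-0.0,0.0036,0.0,0.0,-0.0,255,-0.0001,-0.0,0.0036,0.0,0.0,-0.0,255,-0.0001,-0.0,0.0036,0.0,0.0,-0.0]
```

>>> carry_out(plan=[255,0,0,0.004,0,0,0,255,0,0,0.004,0,0,0,255,0,0,0.004,0,0,0,255,0,0,0.004,0,0,0,255,0,0,0.002,0,0,0])

```text
time: 16.25
tool_pos: [0.5658, -0.1632, 0.1451]
orientation: [0.227, 0.974, 0.0, 0.001]
wrist_force: [-0.5, 0.2, -2.9]
finger_gap: 0.0211
```

```bash
python3 plan.py .5655 -.1632 .131 2.684 5 255
```

```text
pos [ 0.5658 -0.1632  0.1451] yaw 2.6834 gap 0.0211 F [-0.48  0.25 -2.94] M [-0.019  0.005 -0.024] t 16.25 q6 -1.437
[255,0.0001,-0.0,0.0028,0.0,0.001,-0.0,255,0.0001,-0.0,0.0028,0.0,0.0,-0.0,255,0.0001,-0.0,0.0028,0.0,0.0,-0.0,255,0.0001,-0.0,0.0028,0.0,0.0,-0.0,255,0.0001,-0.0,0.0028,0.0,0.0,-0.0]
```

Going in cleanly, with no contact yet.

>>> carry_out(plan=[255,0,0,0.003,0,0,0,255,0,0,0.003,0,0,0,255,0,0,0.003,0,0,0,255,0,0,0.003,0,0,0,255,0,0,0.002,0,0,0])

```text
time: 16.75
tool_pos: [0.5659, -0.1632, 0.1298]
orientation: [0.227, 0.974, 0.0, 0.001]
wrist_force: [-0.7, -0.0, -3.7]
finger_gap: 0.0213
```

>>> carry_out(plan=[255,0,0,0.0007,0,0,0,255,0,0,0.0004,0,0,0,255,0,0,0,0,0,0])

```text
time: 17.05
tool_pos: [0.566, -0.1633, 0.1292]
orientation: [0.227, 0.974, -0.0, 0.001]
wrist_force: [-1.0, -0.8, -2.7]
finger_gap: 0.0215
```

>>> carry_out(plan=[255,0,0,0.0004,0,0,0,160,0,0,0,0,0,0,100,0,0,0,0,0,0,0,0,0,0,0,0,0,0,0,0,0,0,0,0])

```text
time: 17.55
tool_pos: [0.5665, -0.1634, 0.1295]
orientation: [0.227, 0.974, -0.0, 0.002]
wrist_force: [0.7, 0.8, -0.3]
finger_gap: 0.0744
```

>>> carry_out(plan=[0,0,0,0,0,0,0,0,0,0,0,0,0,0,0,0,0,0,0,0,0,0,0,0,0,0,0,0,0,0,0,0,0,0,0])

```text
time: 18.05
tool_pos: [0.5666, -0.1634, 0.1296]
orientation: [0.227, 0.974, -0.0, 0.002]
wrist_force: [0.7, 0.2, -0.7]
finger_gap: 0.0855
```

>>> carry_out(plan=[0,0,0,-0.01,0,0,0,0,0,0,-0.02,0,0,0,0,0,0,-0.03,0,0,0,0,0,0,-0.04,0,0,0,0,0,0,-0.03,0,0,0])

```text
time: 18.55
tool_pos: [0.5647, -0.1628, 0.2618]
orientation: [0.227, 0.974, 0.0, -0.002]
wrist_force: [0.6, 0.6, 0.1]
finger_gap: 0.0849
```

>>> carry_out(plan=[0,0.02,-0.03,-0.01,0,0,0,0,0.02,-0.03,0,0,0,0,0,0.02,-0.03,0,0,0,0,0,0.01,-0.02,0,0,0,0,0,0,0,0,0,0,0])

```text
time: 19.05
tool_pos: [0.4504, -0.2322, 0.2827]
orientation: [0.226, 0.974, -0.001, 0.004]
wrist_force: [0.5, 0.4, -0.3]
finger_gap: 0.0855
```

```bash
python3 plan.py; sed -i 's/crops.png/final.png/' m.py; python3 m.py
```

```text
pos [ 0.4504 -0.2322  0.2827] yaw 2.6856 gap 0.0855 F [ 0.46  0.36 -0.28] M [-0.008 -0.007  0.006] t 19.05 q6 -1.641
top
328 [ 0.567  -0.1644  0.0976] [ 0.5365 -0.1863  0.0853] [ 0.5973 -0.1433  0.1039] ((567.2501220703125, -164.6865692138672), (21.879009246826172, 63.57936477661133), 63.798404693603516) ((566.7551879882812, -165.0972900390625), 32.07158279418945)
231 [0.5191 0.2274 0.085 ] [0.4913 0.2    0.08  ] [0.5456 0.2567 0.0903] ((518.9364624023438, 227.32168579101562), (54.359375, 54.755592346191406), 31.473661422729492) ((518.7247314453125, 228.35986328125), 28.388193130493164)
side
291 [ 0.5619 -0.1577  0.0952] [ 0.5328 -0.1835  0.0851] [ 0.5956 -0.1404  0.1023] ((564.802978515625, -162.15545654296875), (24.819393157958984, 65.72818756103516), 65.71709442138672) ((565.8728637695312, -160.147216796875), 33.2801513671875)
442 [0.5151 0.2318 0.0847] [0.4886 0.2018 0.08  ] [0.5435 0.2577 0.088 ] ((516.0076293945312, 230.08889770507812), (53.38438034057617, 56.8221321105957), 19.69806480407715) ((516.5736694335938, 230.00367736816406), 28.696819305419922)
```

View pics/final.png

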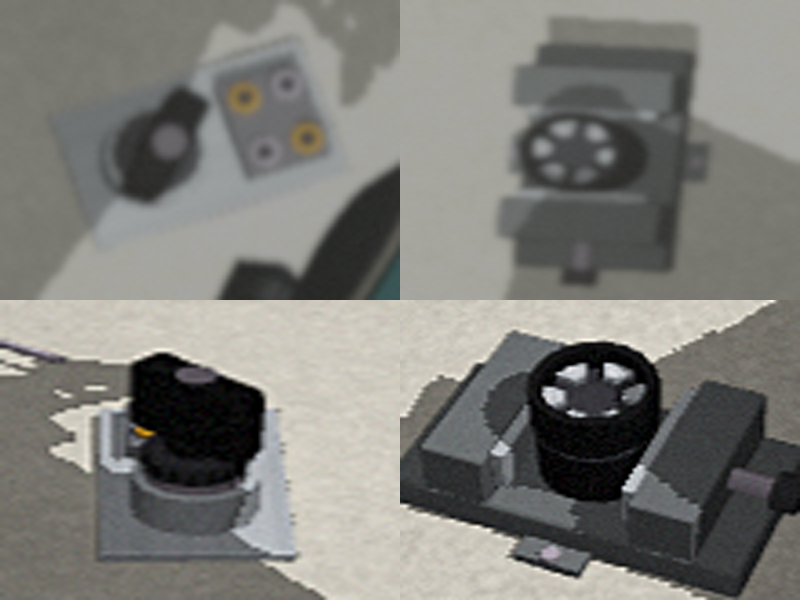

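The driver is back upright in its pocket, with the bar at about (165,145) and its height unchanged. The ring slots have turned, the barrel and vise have not moved, and the gripper is clear.

```bash
python3 -c "
from workcell import ctrl; print(ctrl.job_done())"
```

```text
the job is handed in; nothing more can be done
None
```

The ring is screwed in until the clutch slipped, the driver is back upright in its pocket, and the job is handed in at about 19 s on the robot's clock.

- **Screwing in:** The lugs dropped into the slots after about 0.47 rad of clockwise turning. I then turned a further 0.68 rad or so, pressing with at most about 7 N, until the torque held at 0.29–0.32 N m.
- **Slip check:** The torque plateau suggested a slip. With the driver lifted out, the side camera showed the nose mark 4–5 mm behind the collar mark in the right direction, which is roughly 0.2–0.3 rad of slip. About 0.14 rad of turning came after the first 0.30 N m reading, because I wanted to be sure it was a plateau. So I did not stop at the first instant of slip.
- **Final state:** The driver is within about 1.5 mm of where it started, at the same height and angle. The barrel and vise have not moved, and the gripper is open and clear. I did not measure the bystanders separately; nothing touched them that I could see.
- **Disagreements:** The two cameras differ by about 3 mm in absolute position, so I worked from relative offsets, which agreed. One circle fit of the barrel from side depth was poor, and I did not use it.

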